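# Slide the camera along its focus rail to the marked stop

## Robot

A 7-joint arm with a two-finger parallel gripper is mounted at the origin on the work surface. World frame = base frame: x ahead of the robot, y to its left, z up, the work surface at z = 0. Lengths are in m, angles in rad, forces in N, time in s.
With the tool pointing down it reaches from about 0.4 to 0.85 m from the base axis. Payload 4.5 kg.
Tool frame: the origin (TCP) lies midway between the tips of the shut fingers; the grasp point (between the pads) lies 19 mm behind it; z points along the fingers, y is the direction in which the jaws open and shut (so a half turn about z gives the same grasp; the last joint's range is limited). The gripper opens to 88 mm and grips with 3 to 60 N. Pads are 18 mm wide; open, the fingers measure 123 mm over their backs; the gripper's body (75 mm by 187 mm) begins 45 mm behind the grasp point.
Start: joints at [-1.125, 0.689, -0.195, 1.565, 0.157, 0.902, -0.215], TCP at [0.25, 0.573, 0.202] pointing down, gripper open.
Joint ranges: [-3.01, 3.01], [-0.46, 2.08], [-1.47, 1.51], [0.13, 2.56], [-1, 4.14], [0.04, 2.09], [-2.66, 2.66]. Speed limits (rad/s): [2.57, 2.57, 3.14, 3.14, 3.14, 3.14, 3.14].

## Interface

Orientations are given as a unit quaternion [x, y, z, w].
In Python, from plant import r gives the robot as it stands. The module is installed in compiled form; this text tells all that it offers.
- The arm moves only by the tool carry_out, never from a script. Its argument "commands" is a list of rows, each a list of 6 numbers: the shift along the tool's x, y, z in m, then the turn, a rotation vector about the tool's x, y, z in degrees. In form: [[dx, dy, dz, wx, wy, wz], ...]. A call has 1 to 12 rows; each row is the pose to reach, as a shift and turn from the pose commanded when the call began, along the tool's axes at that moment; what a row does not reach only later rows make up. A row lasts 1/10 s, in which the tool goes at most 50 mm and 8.59 degrees, less where a joint would pass 70% of its speed; a pose out of reach is approached as far as the arm can. A call with a gripper value outside its range is refused whole. "fingers" is the closure in counts, from 0 (fully open) to 255 (shut), set as the call begins (left out, the last holds). The fingers move at their own pace and stop on an object; "grip_force" is the grip in N (left out, the last holds). Time passes only in rows, so rows that repeat a pose let the fingers close. It gives the time, the measured TCP pose, the force and the opening at its end, in the units of the state.
- r.get_state(): the state, without advancing time (a new reading comes with each control period).
- r.snapshot(name): name is "side" or "top" or "wrist"; returns a dict with "img" (400x640x3 uint8, blue, green, red), "intrinsics" (3x3 intrinsics, pixels), "extrinsics" (4x4, takes a point from camera to world coordinates); the wrist camera has in their place "tool_from_camera" (4x4, takes a point from camera to tool coordinates, whose origin is the TCP and whose axes are the flange's). Camera axes: x right, y down, z forward; pixel columns grow to the right and rows downward; lengths in m; the calibration is good to about 2 mm. A picture is of the moment at which its call begins: read the wrist's pose just before it. There is no depth.
- r.finish_job(): hands the job in, once; it reports no verdict.
Trained networks look in a picture, given as the dict that the camera call returned (one of the last four; its "shot" number tells which), for a name from the list of things; names that differ only in an ending like _2 or _b are one class to them, and where a whole thing is asked for, a point or a joint stands for the part that bears it (a point fixed in the world has none). Each returns a list of dicts, best first, with "p" (0 to 1); they miss things now and then, are a little off and sometimes report something else, mostly with a low value. They report only what shows in the picture. A call takes as long as a camera call.
- r.spot_in(picture, label): "xyz" ([x, y, z] in m, in world coordinates, good to about 4 mm: the middle of the surface that is visible of it).
- r.spot_point(picture, label): "xyz" ([x, y, z] in m, in world coordinates, good to about 4 mm: a listed point, or the origin of a listed thing).
The state is a dict: "clock": time; "q": joint angles; "qd": joint speeds; "joint_torque": joint torques, N m; "tool_pos": TCP position; "eef_rot": TCP orientation; "contact_force": force on the tool from outside, world axes, zero at the start; "moment": the same for the moment, N m; "opening": opening from 0.0 (shut) to 1.0 (fully open).
Only numpy, scipy, OpenCV 4.12 (cv2) and the standard library are available. Lean on these libraries where they do the work, as an engineer would, in place of code of your own. Each camera call takes 0.05 s, during which the arm holds its last target.

## Task

The camera on the focus rail has to stand at its marked stop: the rail's end stop that carries a round disc on a short post. With the fingertips, press down the pad in the middle of the carriage to free its brake and, keeping the pad down, push the carriage along until it is right up against that stop; then let go, so that the pad springs back up and the brake holds it there. Never force the carriage along with the pad up, do not touch the camera, and leave the other things on the table as they are.

Things in the scene. Friction and masses are not known exactly. Their poses are not given: they have to be found in the camera images.
- rail: Fixed straight focus rail, black with steel top flanges, 420 mm long, 50 mm wide, top at 30 mm above the table. Origin: centre of its underside, on the table. It lies along its own y axis (world y, turned by up to 0.3 rad). Carriage, pad and both stops are centred over its centre line (own x = 0).
- carriage_mid (a point): Bare aluminium carriage, 74 mm along the rail, 64 mm across, from 31 to 55 mm above the table; the point is that block's centre, over the rail's centre line. Its ends are cross bars (12 mm long, top at 55 mm); the opening between them, 50 mm along the rail and 44 mm across, holds the pad (side bars: top at 47 mm). A low wing on the robot's side carries the camera. Axes parallel to the rail's.
- carriage (a joint): Position of the carriage along the rail's own +y, in m; 0 at the middle of the rail. While the pad is up, a friction brake holds the carriage against about 20 N; with the pad held at least 2 mm down it slides with about 1 to 2 N. It may be pushed along with the pressing fingertip itself, by friction on the pad or against the cross bar ahead of the finger.
- pad_top (a point): Centre of the top face of the press pad: ribbed black rubber plate, 40 mm across the rail and 46 mm along it, in the middle of the carriage, top 51 mm above the table when up (4 mm below the cross bars' tops). It moves with the carriage, straight down when pressed.
- pad (a joint): How far the pad is pressed down, in m: 0 up (braked), 0.008 at its lower limit. Spring: about 6 N to start, 7.5 N at 3 mm, 8.5 N at 6 mm, then a hard limit.
- stop_disc_mid (a point): The marked stop: fixed black metal block across the rail, 46 mm wide, 20 mm long along the rail, from 30 to 56 mm above the table, with a flat round black disc (40 mm diameter, top 81 mm above the table) on a post beside it, 44 mm from the rail's centre line on the side away from the robot. At either end of the rail. The point is the centre of the block, 43 mm above the table. When the carriage touches it, carriage_mid is 47 mm from this point.
- stop_plain_mid (a point): The other stop: the same black block without disc and post, at the opposite end of the rail. The point is the centre of the block, 43 mm above the table.
- lens_ring: Bystander: black ring lying flat, 50 mm diameter, 14 mm high. Origin: centre of its underside. Loose; leave alone.
- post_holder: Bystander: black upright post holder, foot 44 mm diameter, 55 mm high. Origin: centre of its underside. Loose; leave alone.
- steel_post: Bystander: slim upright steel post, 13 mm diameter on a 22 mm foot, 75 mm high. Origin: centre of its underside. Loose; leave alone.
- sample: Bystander: white carved sample on a foot, 56 mm diameter, 78 mm high. Origin: centre of its underside. Loose; leave alone.
- driver: Bystander: screwdriver lying on the table. Loose; leave alone.
- screw_tray: Bystander: clear divided tray, 90 x 120 x 30 mm. Origin: centre of its underside. Loose; leave alone.
- clamp_fork: Bystander: flat steel clamp, 70 x 30 x 10 mm with a bolt head, 22 mm high in all. Origin: centre of its underside. Loose; leave alone.
- camera_body: Dark red camera with a black lens, fixed on the carriage's wing. Its origin lies on the rail's centre line at table height, level with the carriage's middle; the camera itself stands 68 to 116 mm from there towards the robot (own -x), from 40 to 84 mm high, and from 52 mm on one side (own -y) to 70 mm on the other. Not to be touched.

How it is judged:
On the way, in this order (a step that is already met when the one before it is completed fails the run):
1. the pad is pressed down at least 2 mm, freeing the brake, before the carriage has gone to the marked stop (more than 10 mm still to go) (value of joint pad above 0.002 m and horizontal distance between carriage_mid and stop_disc_mid above 0.057 m), for 0.1 s.
2. with the pad still down (over 1.5 mm), the carriage comes within 3 mm of touching the marked stop (value of joint pad above 0.0015 m and horizontal distance between carriage_mid and stop_disc_mid below 0.05 m), for 0.1 s.
At the end, for the whole second after the job is handed in: the carriage stands within 3 mm of touching the stop with the disc, at rest, the pad is back up (within 1.5 mm), and the loose things are within 15 mm of where they were, the upright ones still upright (horizontal distance between carriage_mid and stop_disc_mid below 0.05 m and value of joint pad below 0.0015 m and velocity of joint carriage between -0.005 and 0.005 m/s and not (distance of any of lens_ring, post_holder, steel_post, sample, driver, screw_tray, clamp_fork from where it was at the start of the episode above 0.015 m or angle between any of post_holder, steel_post, sample's own z axis and vertical above 0.3 rad)).
It fails at once if the carriage is forced along while its pad is up (value of joint pad below 0.0007 m and (velocity of joint carriage above 0.006 m/s or velocity of joint carriage below -0.006 m/s)).
It fails at once if the robot touches the camera (contact force between any of the fingers, the arm and camera_body above 1 N).
It fails at once if a loose bystander is moved or lifted by more than 15 mm, or an upright one tips (distance of any of lens_ring, post_holder, steel_post, sample, driver, screw_tray, clamp_fork from where it was at the start of the episode above 0.015 m or angle between any of post_holder, steel_post, sample's own z axis and vertical above 0.3 rad).
It also fails if it takes over 38 s, if anything falls off the work surface, if the arm or the gripper's body presses on something with over 40 N, if the wrist force passes 120 N, or if a joint passes its speed limit or range.

## Working session

There is one attempt and no reset: what is moved stays moved. The work goes in short steps, Python scripts to look and compute and a tool call to move; the robot and the scene stay as the last step left them, time stands still between calls to the robot, and variables do not carry over. Pictures are saved under pics/ and viewed, and the job is handed in when it is done.

Besides the shell and the picture viewer there is one more tool, called after "Emit:" as name(argument=value, ...) on one line, values as JSON. carry_out: Moves the arm, as the interface text tells. Its arguments: {"type":"object","properties":{"commands":{"type":"array","items":{"type":"array","items":{"type":"number"}}},"fingers":{"type":"number"},"grip_force":{"type":"number"}},"required":["commands"]}

```bash
mkdir -p pics; python3 - <<'E'
from plant import r
import cv2
s=r.get_state();print(s['clock'],s['tool_pos'],s['eef_rot'],s['contact_force'],s['opening'])
for n in ['top','side']:
    p=r.snapshot(n);cv2.imwrite(f'pics/{n}0.png',p['img'])
    for l in ['rail','carriage_mid','pad_top','stop_disc_mid','stop_plain_mid','camera_body']:
        print(n,l,[(round(d['p'],2),[round(float(v),4) for v in d['xyz']]) for d in r.spot_point(p,l)[:2]])
print(r.get_state()['clock'])
E
```

```text
0.0 [0.24992558 0.57207314 0.20091066] [ 2.04393677e-01  9.78888319e-01 -9.32454470e-04 -1.21486829e-04] [-0.43682441 -0.06861148  0.88682453] 1.0035922399020798
top rail [(0.76, [0.5679, -0.0176, 0.0003]), (0.67, [0.5605, -0.0249, 0.0537])]
top carriage_mid [(0.81, [0.5656, -0.0306, 0.0422]), (0.54, [0.6738, 0.0091, 0.0056])]
top pad_top [(0.58, [0.5696, -0.0214, -0.0013]), (0.57, [0.3569, 0.4473, 0.0013])]
top stop_disc_mid [(0.73, [0.5614, -0.0246, 0.0517]), (0.68, [0.539, -0.1945, 0.0387])]
top stop_plain_mid [(0.53, [0.5873, 0.1524, 0.0443])]
top camera_body []
side rail [(0.92, [0.5671, -0.0198, 0.0041])]
side carriage_mid []
side pad_top [(0.61, [0.5608, -0.025, 0.052])]
side stop_disc_mid [(0.72, [0.5406, -0.2002, 0.045]), (0.56, [0.6748, 0.0093, -0.0018])]
side stop_plain_mid [(0.54, [0.5877, 0.1507, 0.0443])]
side camera_body []
0.7
```

View pics/top0.png

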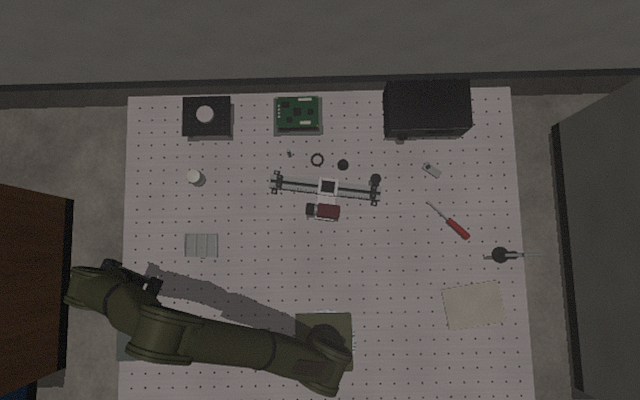

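View pics/side0.png

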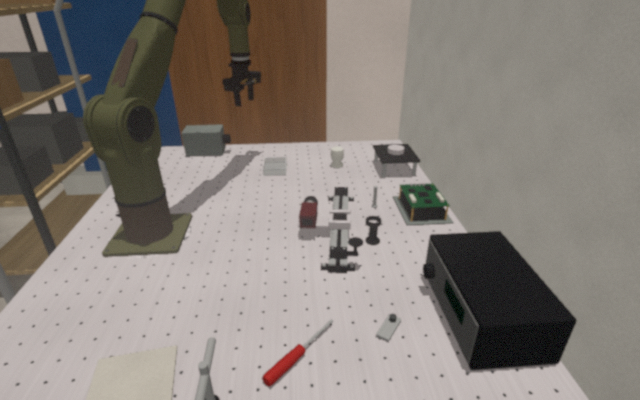

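```bash
python3 - <<'E'
import cv2,numpy as np
a=cv2.imread('pics/top0.png')[140:235,255:400];a=cv2.resize(a,None,fx=5,fy=5,interpolation=cv2.INTER_CUBIC)
a=np.clip(a*1.6,0,255).astype('uint8');cv2.imwrite('pics/topz.png',a)
a=cv2.imread('pics/side0.png')[175:280,280:400];a=cv2.resize(a,None,fx=5.5,fy=5.5,interpolation=cv2.INTER_CUBIC)
cv2.imwrite('pics/sidez.png',np.clip(a*1.3,0,255).astype('uint8'))
E
```

```text
(no output)
```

View pics/topz.png

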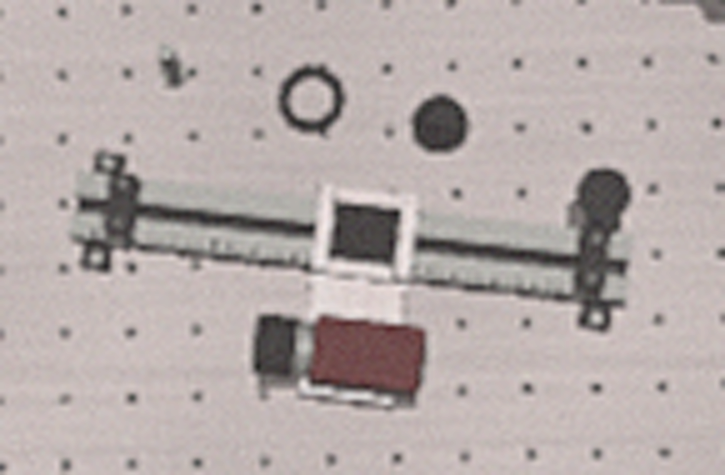

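View pics/sidez.png

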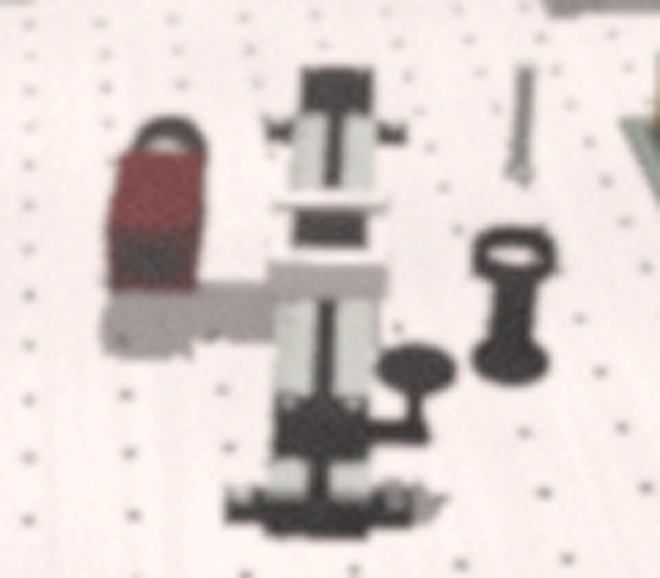

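```bash
cat > h.py <<'E'
import numpy as np,cv2
from scipy.spatial.transform import Rotation as R
def ray(K,E,u,v,z):
    d=E[:3,:3]@np.linalg.solve(K,[u,v,1.]);o=E[:3,3];return o+d*(z-o[2])/d[2]
def wristE(s,p):
    T=np.eye(4);T[:3,:3]=R.from_quat(s['eef_rot']).as_matrix();T[:3,3]=s['tool_pos'];return T@np.array(p['tool_from_camera'])
def proj(K,E,P):
    c=np.linalg.inv(E)@np.r_[P,1];return (K@c[:3])[:2]/c[2]
E
python3 - <<'E'
from plant import r
from h import *
p=r.snapshot('top');K=np.array(p['intrinsics']);E=np.array(p['extrinsics'])
f=lambda x,y:(255+(x-2)/5,140+(y-2)/5)
for n,x,y,z in [('pad',367,232,.051),('disc',603,195,.081),('blockD',592,252,.056),('blockP',122,205,.056),('carr',364,232,.055)]:
    print(n,ray(K,E,*f(x,y),z).round(4))
s=r.get_state();M=R.from_quat(s['eef_rot']).as_matrix();print(M.round(3))
for l in ['carriage','pad','stop_plain_mid','stop_disc_mid','carriage_mid']:
    print(l,[(round(d['p'],2),np.round(d['xyz'],4)) for d in r.spot_in(p,l)[:2]])
P=np.array([.563,-.026,.17]);print((M.T@(P-s['tool_pos'])).round(4), np.array(p['extrinsics']).round(3))
w=r.snapshot('wrist');print(w['intrinsics'],np.round(w['tool_from_camera'],3));
E
```

```text
pad [ 0.5645 -0.0284  0.051 ]
disc [ 0.5828 -0.1994  0.081 ]
blockD [ 0.5449 -0.1929  0.056 ]
blockP [0.5883 0.1518 0.056 ]
carr [ 0.564  -0.0262  0.055 ]
[[-0.916  0.4    0.   ]
 [ 0.4    0.916  0.   ]
 [ 0.     0.    -1.   ]]
carriage [(0.7, array([ 0.499 , -0.0192,  0.0516]))]
pad [(0.65, array([ 0.5583, -0.0286,  0.0512]))]
stop_plain_mid [(0.63, array([0.5837, 0.1558, 0.0539]))]
stop_disc_mid [(0.62, array([ 0.4971, -0.0207,  0.0587])), (0.56, array([ 0.5667, -0.1922,  0.0806]))]
carriage_mid [(0.81, array([ 0.4995, -0.0181,  0.0547]))]
[-0.5264 -0.4235  0.0317] [[-0.022 -0.992  0.125  0.314]
 [-1.     0.023  0.012 -0.002]
 [-0.015 -0.124 -0.992  1.638]
 [ 0.     0.     0.     1.   ]]
[[342.73383734   0.         315.53889522]
 [  0.         342.73383734 199.14274784]
 [  0.           0.           1.        ]] [[ 0.    -0.952 -0.307  0.079]
 [ 1.     0.     0.     0.   ]
 [-0.    -0.307  0.952 -0.182]
 [ 0.     0.     0.     1.   ]]
```

Emit:
carry_out(commands=[[-0.02,-0.016,0,0,0,-1],[-0.055,-0.044,0,0,0,-2],[-0.093,-0.075,0,0,0,-3],[-0.13,-0.105,0,0,0,-4.5],[-0.168,-0.135,0,0,0,-6],[-0.206,-0.166,0,0,0,-7],[-0.244,-0.196,0,0,0,-8],[-0.28,-0.226,0,0,0,-9.5],[-0.318,-0.256,0,0,0,-11],[-0.356,-0.286,0,0,0,-12.5],[-0.392,-0.315,0,0,0,-14],[-0.425,-0.342,0,0,0,-15.8]], fingers=255, grip_force=20)

```text
clock: 2.25
tool_pos: [0.5038, 0.0869, 0.2019]
eef_rot: [0.068, 0.998, -0.0, 0.0]
contact_force: [0.5, 0.1, -0.1]
opening: -0.002
```

```bash
python3 - <<'E'
from plant import r
from h import *
s=r.get_state();p=r.snapshot('wrist');cv2.imwrite('pics/w1.png',p['img']);M=R.from_quat(s['eef_rot']).as_matrix()
print(s['clock'],s['tool_pos'],M.round(3),s['opening'],s['contact_force'])
for l in ['carriage_mid','pad_top','stop_disc_mid','stop_plain_mid']:
    print(l,[(round(d['p'],2),np.round(d['xyz'],4)) for d in r.spot_point(p,l)[:2]])
P=np.array([.563,-.026,.17]);print((M.T@(P-s['tool_pos'])).round(4))
E
```

```text
2.25 [0.50376555 0.08688836 0.20190495] [[-0.991  0.136  0.001]
 [ 0.136  0.991 -0.   ]
 [-0.001 -0.    -1.   ]] -0.001978582439098011 [ 0.54150547  0.0931675  -0.13271056]
carriage_mid [(0.77, array([ 0.5618, -0.0253,  0.0403]))]
pad_top [(0.58, array([ 0.5644, -0.032 ,  0.0527]))]
stop_disc_mid [(0.96, array([ 0.5383, -0.1968,  0.0396]))]
stop_plain_mid [(0.63, array([0.5897, 0.1498, 0.0429])), (0.49, array([ 0.56  , -0.0245,  0.0449]))]
[-0.074  -0.1038  0.032 ]
```

View pics/w1.png

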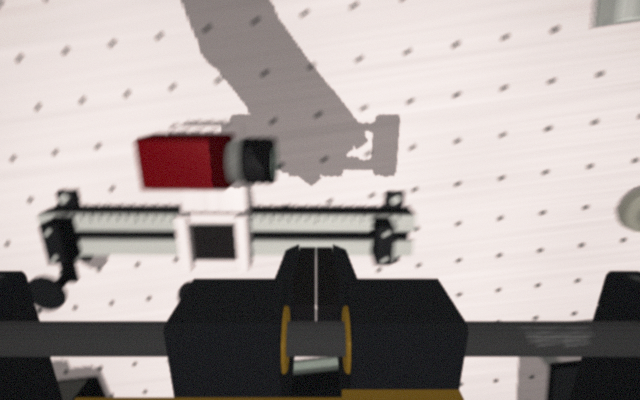

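Emit:
carry_out(commands=[[-0.015,-0.021,0,0,0,0],[-0.035,-0.05,0,0,0,0],[-0.055,-0.077,0.01,0,0,0],[-0.07,-0.098,0.02,0,0,0],[-0.074,-0.104,0.03,0,0,0],[-0.074,-0.104,0.03,0,0,0],[-0.074,-0.104,0.03,0,0,0]])

```text
clock: 3.2
tool_pos: [0.5612, -0.0208, 0.1717]
eef_rot: [0.066, 0.998, 0.001, -0.001]
contact_force: [-0.1, 0.5, 0.3]
opening: 0.005
```

```bash
python3 - <<'E'
from plant import r
from h import *
s=r.get_state();p=r.snapshot('wrist');cv2.imwrite('pics/w2.png',p['img']);M=R.from_quat(s['eef_rot']).as_matrix()
np.savez('w2.npz',K=p['intrinsics'],E=wristE(s,p))
print(s['clock'],s['tool_pos'],M.round(3),s['contact_force'])
for l in ['carriage_mid','pad_top','stop_disc_mid','stop_plain_mid']:
    print(l,[(round(d['p'],2),np.round(d['xyz'],4)) for d in r.spot_point(p,l)[:2]])
E
```

```text
3.2 [ 0.56117196 -0.02082417  0.17172028] [[-0.991  0.132 -0.001]
 [ 0.132  0.991  0.002]
 [ 0.001  0.002 -1.   ]] [-0.14657248  0.46243728  0.26175497]
carriage_mid [(0.79, array([ 0.5586, -0.0267,  0.0434]))]
pad_top [(0.79, array([ 0.5642, -0.0321,  0.0533]))]
stop_disc_mid [(0.76, array([ 0.5429, -0.1992,  0.0446]))]
stop_plain_mid [(0.73, array([0.5863, 0.1507, 0.0422]))]
```

View pics/w2.png

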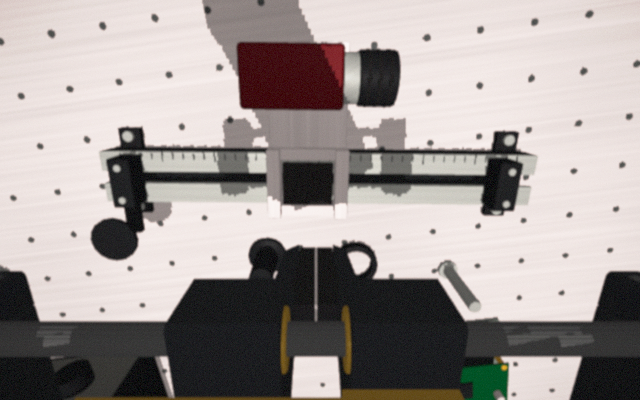

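```bash
python3 - <<'E'
from h import *
d=np.load('w2.npz');K,E=d['K'],d['E']
for n,u,v,z in [('padUL',283,163,.051),('padUR',331,163,.051),('padLL',283,203,.051),('padLR',333,204,.051),('barL bottom-left',268,204,.055),('barR br',347,205,.055),('disc',115,239,.081),('blockD in-bottom',145,205,.056),('blockD inner top',137,158,.056),('blockD outer bottom',119,206,.056),('blockP in bottom',485,208,.056)]:
    print(n,ray(K,E,u,v,z).round(4))
a=cv2.imread('pics/w2.png')[120:270,80:360];cv2.imwrite('pics/w2z.png',cv2.resize(a,None,fx=2.8,fy=2.8,interpolation=cv2.INTER_CUBIC))
E
```

```text
padUL [ 0.5422 -0.0474  0.051 ]
padUR [ 0.5479 -0.0047  0.051 ]
padLL [ 0.5796 -0.0534  0.051 ]
padLR [ 0.5867 -0.0074  0.051 ]
barL bottom-left [ 0.5774 -0.0667  0.055 ]
barR br [0.588  0.0052 0.055 ]
disc [ 0.5833 -0.199   0.081 ]
blockD in-bottom [ 0.5631 -0.1785  0.056 ]
blockD inner top [ 0.5199 -0.1731  0.056 ]
blockD outer bottom [ 0.5609 -0.2024  0.056 ]
blockP in bottom [0.6074 0.1309 0.056 ]
```

View pics/w2z.png

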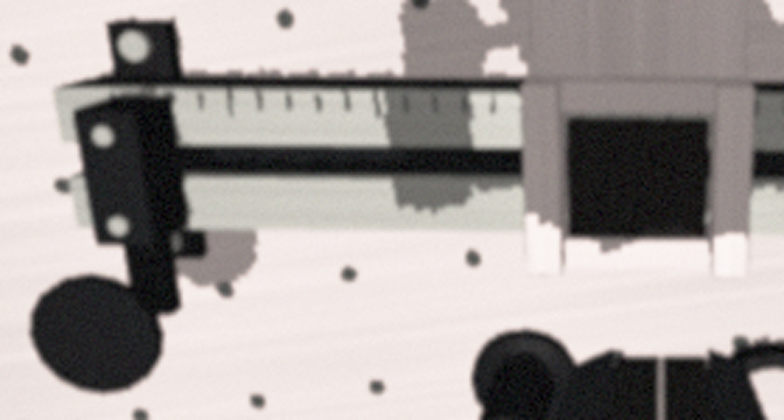

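Emit:
carry_out(commands=[[-0.004,-0.0075,0.01,0,0,0],[-0.004,-0.0075,0.03,0,0,0],[-0.004,-0.0075,0.055,0,0,0],[-0.004,-0.0075,0.08,0,0,0],[-0.004,-0.0075,0.095,0,0,0],[-0.004,-0.0075,0.102,0,0,0],[-0.004,-0.0075,0.104,0,0,0],[-0.004,-0.0075,0.104,0,0,0]])

```text
clock: 4.25
tool_pos: [0.5652, -0.032, 0.0678]
eef_rot: [0.068, 0.998, 0.0, 0.0]
contact_force: [0.0, -0.0, 0.7]
opening: 0.006
```

```bash
python3 - <<'E'
from plant import r
from h import *
s=r.get_state();p=r.snapshot('wrist');cv2.imwrite('pics/w3.png',p['img']);M=R.from_quat(s['eef_rot']).as_matrix()
E=wristE(s,p);K=np.array(p['intrinsics']);np.savez('w3.npz',K=K,E=E)
print(s['clock'],s['tool_pos'],M.round(4),s['contact_force'])
print(proj(K,E,s['tool_pos']),proj(K,E,np.array([.564,-.028,.051])))
for l in ['carriage_mid','pad_top','stop_disc_mid']:
    print(l,[(round(d['p'],2),np.round(d['xyz'],4)) for d in r.spot_point(p,l)[:2]])
p=r.snapshot('side');a=p['img'][160:290,260:420];cv2.imwrite('pics/s3.png',cv2.resize(a,None,fx=4.5,fy=4.5,interpolation=cv2.INTER_CUBIC))
E
```

```text
4.25 [ 0.56518391 -0.03197547  0.06781371] [[-9.907e-01  1.358e-01  4.000e-04]
 [ 1.358e-01  9.907e-01 -0.000e+00]
 [-4.000e-04  0.000e+00 -1.000e+00]] [ 0.01798115 -0.01996338  0.74432797]
[315.22908736 232.2834237 ] [321.32664938 218.93028614]
carriage_mid [(0.68, array([ 0.5634, -0.0282,  0.0422]))]
pad_top [(0.97, array([ 0.5636, -0.0307,  0.0536]))]
stop_disc_mid [(0.64, array([ 0.536 , -0.1992,  0.0431]))]
```

View pics/w3.png

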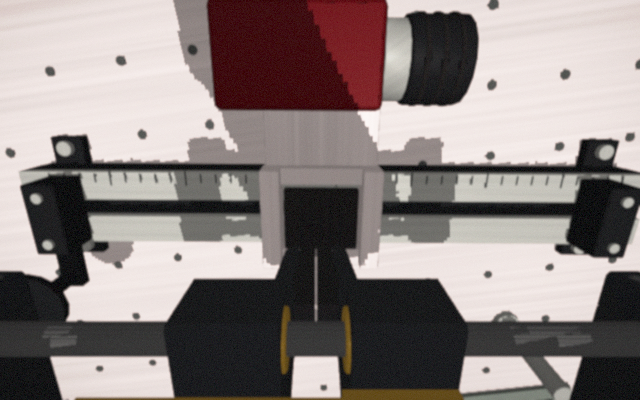

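View pics/s3.png

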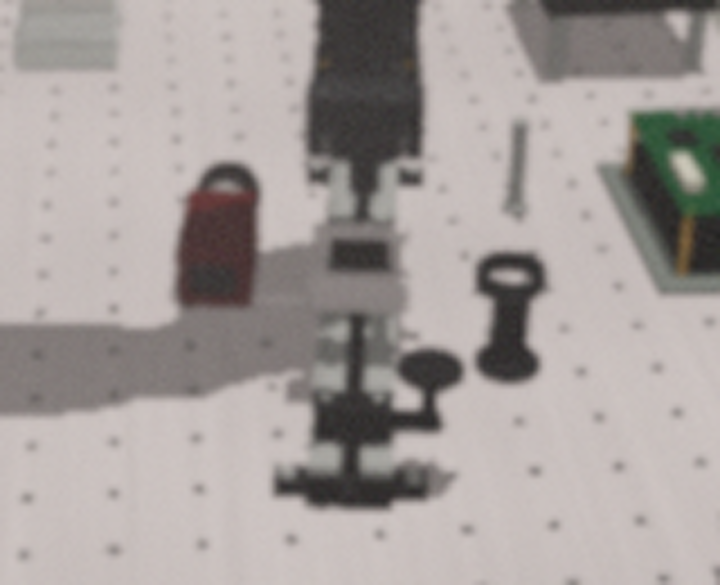

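```bash
python3 - <<'E'
from plant import r
from h import *
d=np.load('w3.npz');K,E=d['K'],d['E']
for n,u,v,z in [('padUL',284,187,.051),('padUR',358,187,.051),('padLL',284,247,.051),('padLR',357,248,.051),('carr L',261,210,.055),('carr R',382,210,.055)]: print(n,ray(K,E,u,v,z).round(4))
p=r.snapshot('side');K=np.array(p['intrinsics']);E=np.array(p['extrinsics']);s=r.get_state()
f=lambda P:((proj(K,E,np.array(P))-[260,160])*4.5).round(0)
print(s['clock'],s['tool_pos'],f(s['tool_pos']),f([.5645,-.028,.051]),f([.565,-.014,.068]))
E
```

```text
padUL [ 0.5405 -0.0476  0.051 ]
padUR [ 0.5466 -0.0034  0.051 ]
padLL [ 0.5798 -0.0541  0.051 ]
padLR [ 0.5868 -0.008   0.051 ]
carr L [ 0.5518 -0.0632  0.055 ]
carr R [0.5617 0.0092 0.055 ]
4.55 [ 0.56531606 -0.03178421  0.06829168] [362. 234.] [360. 254.] [358. 221.]
```

```bash
python3 - <<'E'
from plant import r
from h import *
p=r.snapshot('side');a=p['img'][185:235,315:365];cv2.imwrite('pics/s4.png',cv2.resize(a,None,fx=11,fy=11,interpolation=cv2.INTER_CUBIC))
E
```

```text
(no output)
```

View pics/s4.png

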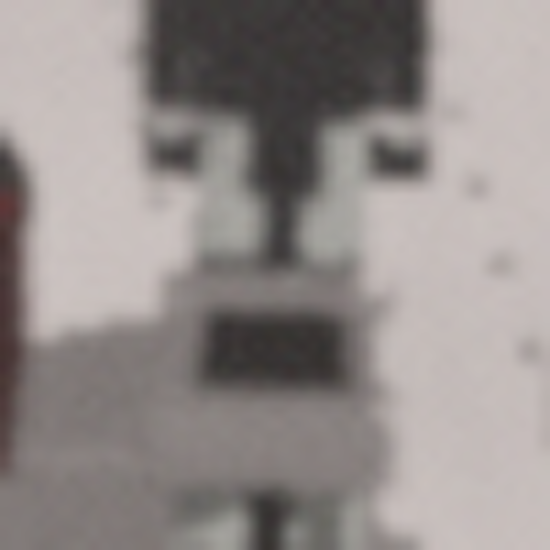

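```bash
python3 - <<'E'
from plant import r
from h import *
s=r.get_state();w=r.snapshot('wrist');p=r.snapshot('side')
T=np.eye(4);T[:3,:3]=R.from_quat(s['eef_rot']).as_matrix();T[:3,3]=s['tool_pos']
def draw(img,K,E,off,sc):
    def seg(a,b,c):
        q=[tuple(((proj(K,E,(T@np.r_[x,1])[:3])-off)*sc).astype(int)) for x in(a,b)];cv2.line(img,q[0],q[1],c,1)
    def box(x,y,z0,z1,c):
        for zz in(z0,z1):
            P=[(x,y),(x,-y),(-x,-y),(-x,y)]
            for i in range(4): seg((*P[i],zz),(*P[(i+1)%4],zz),c)
        for a in P: seg((*a,z0),(*a,z1),c)
    box(.009,.0175,-.04,0,(0,0,255));box(.0375,.0935,-.10,-.064,(0,255,0))
K=np.array(w['intrinsics']);a=w['img'].copy();draw(a,K,wristE(s,w),np.zeros(2),1);cv2.imwrite('pics/w5.png',a)
a=cv2.resize(p['img'][120:250,270:430],None,fx=4.5,fy=4.5,interpolation=cv2.INTER_CUBIC)
draw(a,np.array(p['intrinsics']),np.array(p['extrinsics']),np.array([270,120]),4.5);cv2.imwrite('pics/s5.png',a)
E
```

```text
(no output)
```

View pics/w5.png

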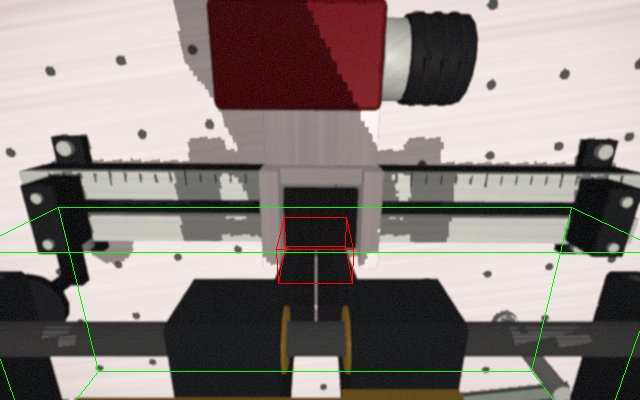

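View pics/s5.png

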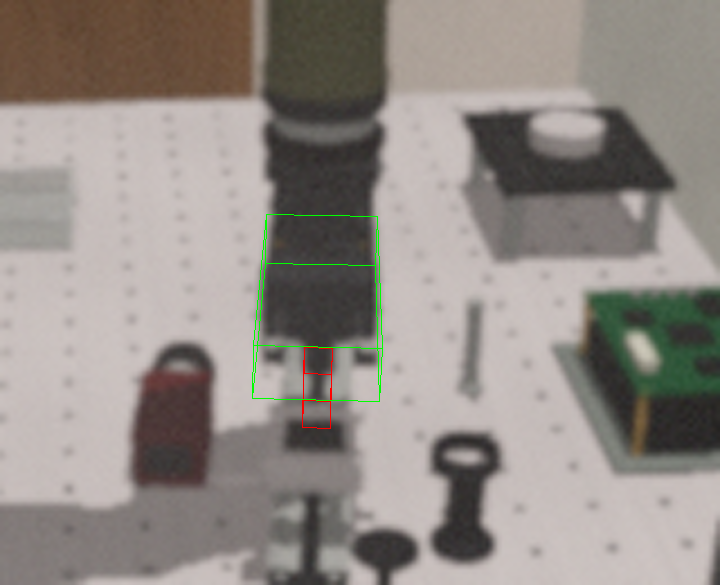

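Emit:
carry_out(commands=[[0.0015,0.0025,0.003,0,0,0],[0.0015,0.0025,0.007,0,0,0],[0.0015,0.0025,0.011,0,0,0],[0.0015,0.0025,0.015,0,0,0],[0.0015,0.0025,0.018,0,0,0],[0.0015,0.0025,0.018,0,0,0]])

```text
clock: 5.3
tool_pos: [0.5633, -0.0291, 0.0491]
eef_rot: [0.068, 0.998, -0.0, -0.001]
contact_force: [-0.6, 0.3, -0.1]
opening: 0.008
```

```bash
cat > look.py <<'E'
from plant import r
from h import *
import sys
def go(n):
    s=r.get_state();w=r.snapshot('wrist');p=r.snapshot('side')
    print(round(s['clock'],2),s['tool_pos'].round(4),R.from_quat(s['eef_rot']).as_matrix().round(3).tolist(),np.round(s['contact_force'],2),round(s['opening'],3))
    a=cv2.resize(w['img'][140:320,130:500],(740,360));b=cv2.resize(p['img'][160:260,300:380],None,fx=4,fy=4,interpolation=cv2.INTER_CUBIC)
    cv2.imwrite(f'pics/a{n}.png',a);cv2.imwrite(f'pics/b{n}.png',b);return s,w,p
if __name__=='__main__': go(sys.argv[1])
E
python3 look.py 6
```

```text
5.3 [ 0.5633 -0.0291  0.0491] [[-0.991, 0.136, -0.001], [0.136, 0.991, -0.0], [0.001, -0.0, -1.0]] [-0.56  0.31 -0.12] 0.008
```

View pics/a6.png

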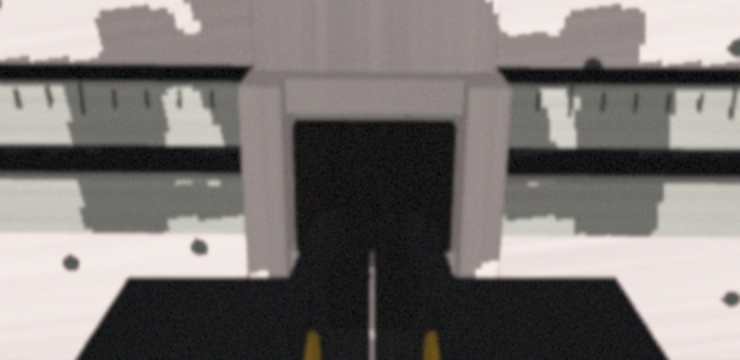

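View pics/b6.png

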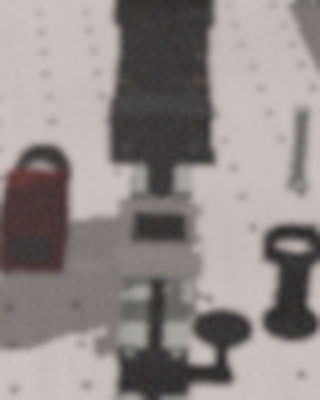

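Emit:
carry_out(commands=[[0,0.001,0.003,0,0,0],[0,0.001,0.006,0,0,0],[0,0.001,0.009,0,0,0],[0,0.001,0.012,0,0,0],[0,0.001,0.012,0,0,0]])

```text
clock: 5.9
tool_pos: [0.5635, -0.0282, 0.0372]
eef_rot: [0.068, 0.998, -0.0, -0.0]
contact_force: [0.3, -0.3, 0.5]
opening: 0.006
```

```bash
python3 look.py 7
```

```text
5.9 [ 0.5635 -0.0282  0.0372] [[-0.991, 0.136, -0.001], [0.136, 0.991, -0.0], [0.001, -0.0, -1.0]] [ 0.33 -0.25  0.55] 0.006
```

View pics/a7.png

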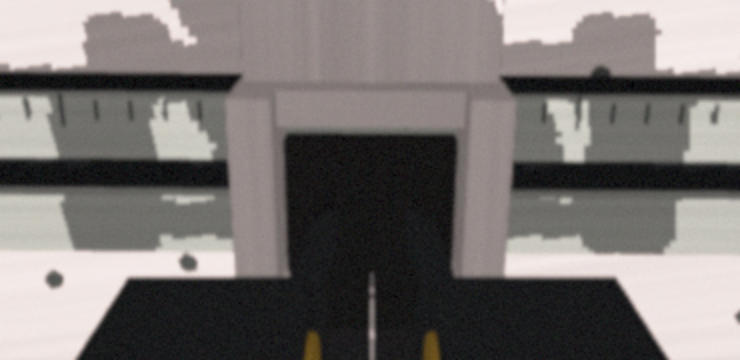

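View pics/b7.png

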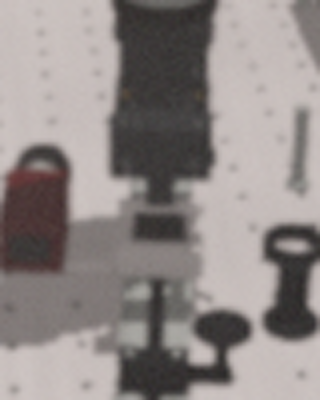

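```bash
python3 - <<'E'
from plant import r
from h import *
s=r.get_state();w=r.snapshot('wrist');p=r.snapshot('side')
g=lambda a:(255*(np.clip(a/255.,0,1)**.45)).astype('uint8')
a=cv2.resize(g(w['img'][180:330,150:480]),(792,360),interpolation=cv2.INTER_CUBIC);b=cv2.resize(g(p['img'][175:235,310:370]),None,fx=6,fy=6,interpolation=cv2.INTER_CUBIC)
# stretch darks
a2=np.clip(w['img'][180:330,150:480].astype(float)*5,0,255).astype('uint8');b2=np.clip((p['img'][175:235,310:370].astype(float)-30)*4,0,255).astype('uint8')
cv2.imwrite('pics/a8.png',cv2.resize(a2,(792,360)));cv2.imwrite('pics/b8.png',cv2.resize(b2,None,fx=8,fy=8,interpolation=cv2.INTER_CUBIC))
E
```

```text
(no output)
```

View pics/a8.png

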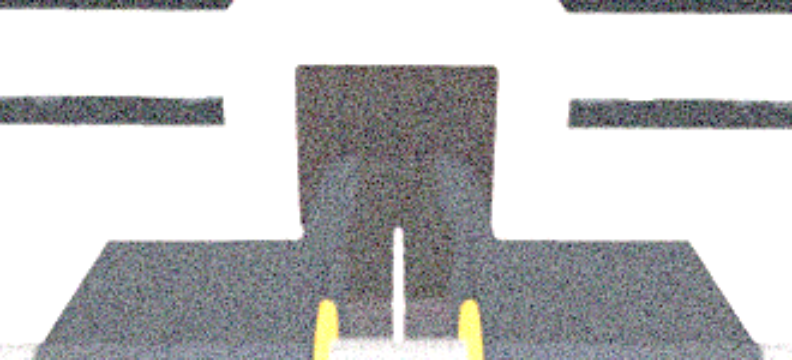

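View pics/b8.png

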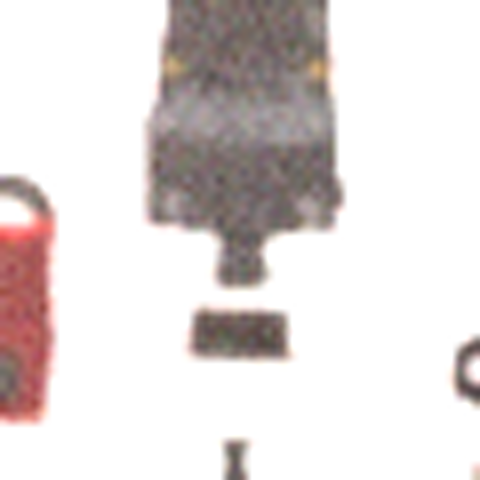

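```bash
python3 - <<'E'
from plant import r
from h import *
s=r.get_state();w=r.snapshot('wrist');p=r.snapshot('side')
T=np.eye(4);T[:3,:3]=R.from_quat(s['eef_rot']).as_matrix();T[:3,3]=s['tool_pos']
Ks,Es=np.array(p['intrinsics']),np.array(p['extrinsics']);Kw,Ew=np.array(w['intrinsics']),wristE(s,w)
for y in (-.0175,0):
  for x in (-.009,0.009):
    for z in (0,-.01,-.02,-.03,-.04):
      P=(T@[x,y,z,1])[:3];print(x,y,z,'side8x',((proj(Ks,Es,P)-[310,175])*8).round(0),'wrist',proj(Kw,Ew,P).round(0))
print('rear bar top near/far, pad',[((proj(Ks,Es,np.array(q))-[310,175])*8).round(0) for q in [[.567,-.003,.055],[.569,.009,.055],[.567,-.005,.051],[.561,-.051,.051],[.56,-.065,.055]]])
E
```

```text
-0.009 -0.0175 0 side8x [261. 387.] wrist [285. 246.]
-0.009 -0.0175 -0.01 side8x [262. 364.] wrist [284. 254.]
-0.009 -0.0175 -0.02 side8x [262. 341.] wrist [282. 263.]
-0.009 -0.0175 -0.03 side8x [263. 317.] wrist [280. 273.]
-0.009 -0.0175 -0.04 side8x [263. 294.] wrist [278. 284.]
0.009 -0.0175 0 side8x [212. 386.] wrist [284. 218.]
0.009 -0.0175 -0.01 side8x [212. 363.] wrist [283. 224.]
0.009 -0.0175 -0.02 side8x [213. 340.] wrist [281. 232.]
0.009 -0.0175 -0.03 side8x [213. 316.] wrist [279. 240.]
0.009 -0.0175 -0.04 side8x [214. 292.] wrist [277. 249.]
-0.009 0 0 side8x [261. 363.] wrist [315. 246.]
-0.009 0 -0.01 side8x [262. 340.] wrist [315. 254.]
-0.009 0 -0.02 side8x [263. 317.] wrist [315. 263.]
-0.009 0 -0.03 side8x [263. 293.] wrist [315. 273.]
-0.009 0 -0.04 side8x [264. 270.] wrist [315. 284.]
0.009 0 0 side8x [213. 361.] wrist [315. 218.]
0.009 0 -0.01 side8x [214. 338.] wrist [315. 224.]
0.009 0 -0.02 side8x [214. 315.] wrist [315. 232.]
0.009 0 -0.03 side8x [214. 292.] wrist [315. 240.]
0.009 0 -0.04 side8x [215. 268.] wrist [315. 249.]
rear bar top near/far, pad [array([238., 288.]), array([240., 272.]), array([239., 300.]), array([237., 364.]), array([239., 375.])]
```

Emit:
carry_out(commands=[[0,0,0.004,0,0,0],[0,0,0.008,0,0,0],[0,0,0.012,0,0,0],[0,0,0.016,0,0,0],[0,0,0.018,0,0,0],[0,0,0.018,0,0,0]])

```text
clock: 6.8
tool_pos: [0.5636, -0.0281, 0.0193]
eef_rot: [0.068, 0.998, -0.0, -0.0]
contact_force: [-0.0, 0.3, 0.3]
opening: 0.003
```

```bash
python3 - <<'E'
from look import *
s,w,p=go(9)
a2=np.clip(w['img'][180:330,150:480].astype(float)*5,0,255).astype('uint8');b2=np.clip((p['img'][175:235,310:370].astype(float)-30)*4,0,255).astype('uint8')
c=np.zeros((480,1160,3),'uint8');c[:300,:660]=cv2.resize(a2,(660,300));c[:480,670:1150]=cv2.resize(b2,None,fx=8,fy=8,interpolation=cv2.INTER_CUBIC)
cv2.imwrite('pics/c9.png',cv2.resize(c,(790,327)))
E
```

```text
6.8 [ 0.5636 -0.0281  0.0193] [[-0.991, 0.136, -0.001], [0.136, 0.991, 0.0], [0.001, -0.0, -1.0]] [-0.04  0.31  0.27] 0.003
```

View pics/c9.png

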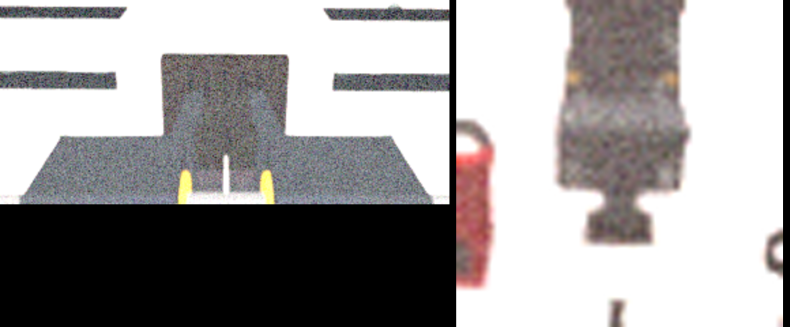

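Emit:
carry_out(commands=[[0,0,0.002,0,0,0],[0,0,0.004,0,0,0],[0,0,0.005,0,0,0],[0,0,0.005,0,0,0]])

```text
clock: 7.3
tool_pos: [0.5638, -0.0281, 0.0145]
eef_rot: [0.068, 0.998, 0.0, -0.0]
contact_force: [0.8, 0.6, 0.8]
opening: 0.005
```

Emit:
carry_out(commands=[[0,0,0.002,0,0,0],[0,0,0.003,0,0,0],[0,0,0.003,0,0,0]])

```text
clock: 7.6
tool_pos: [0.564, -0.0281, 0.0122]
eef_rot: [0.068, 0.998, -0.0, 0.0]
contact_force: [-0.8, 0.4, 7.2]
opening: 0.0
```

Emit:
carry_out(commands=[[0,0,0.001,0,0,0],[0,0,0.002,0,0,0],[0,0,0.003,0,0,0],[0,0,0.003,0,0,0]])

```text
clock: 8.0
tool_pos: [0.564, -0.0281, 0.0093]
eef_rot: [0.068, 0.998, -0.0, 0.0]
contact_force: [-0.8, -0.5, 8.1]
opening: 0.003
```

```bash
python3 - <<'E'
from look import *
s,w,p=go(10)
a2=np.clip(w['img'][180:330,150:480].astype(float)*5,0,255).astype('uint8');cv2.imwrite('pics/c10.png',cv2.resize(a2,(660,300)))
E
```

```text
8.0 [ 0.564  -0.0281  0.0093] [[-0.991, 0.136, 0.0], [0.136, 0.991, -0.0], [-0.0, -0.0, -1.0]] [-0.76 -0.54  8.14] 0.003
```

View pics/c10.png

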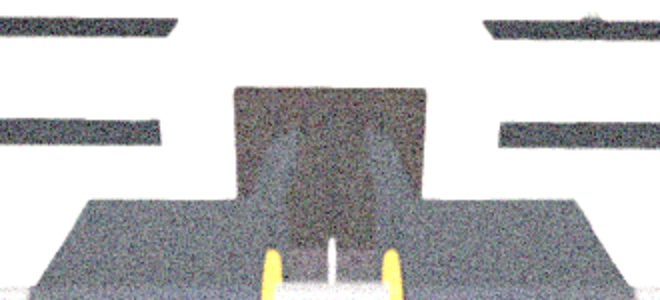

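Emit:
carry_out(commands=[[0,-0.002,0.0005,0,0,0],[0,-0.006,0.0005,0,0,0],[0,-0.012,0.0005,0,0,0],[0,-0.018,0.0005,0,0,0],[0,-0.025,0.0005,0,0,0],[0,-0.032,0.0005,0,0,0],[0,-0.039,0.0005,0,0,0],[0,-0.046,0.0005,0,0,0],[0,-0.052,0.0005,0,0,0],[0,-0.057,0.0005,0,0,0],[0,-0.06,0.0005,0,0,0],[0,-0.06,0.0005,0,0,0]])

```text
clock: 9.3
tool_pos: [0.5553, -0.0881, 0.0089]
eef_rot: [0.068, 0.998, -0.0, -0.0]
contact_force: [-1.6, -0.7, 7.6]
opening: 0.006
```

```bash
python3 - <<'E'
from look import *
s,w,p=go(11)
print(r.spot_point(w,'carriage_mid')[:1],r.spot_point(w,'stop_disc_mid')[:1])
a2=np.clip(w['img'].astype(float)*2.5,0,255).astype('uint8');cv2.imwrite('pics/c11.png',a2)
E
```

```text
9.3 [ 0.5553 -0.0881  0.0089] [[-0.991, 0.136, -0.0], [0.136, 0.991, -0.001], [0.0, -0.001, -1.0]] [-1.56 -0.69  7.55] 0.006
[{'xyz': [0.5511, -0.0854, 0.0389], 'p': 0.59}] []
```

View pics/c11.png

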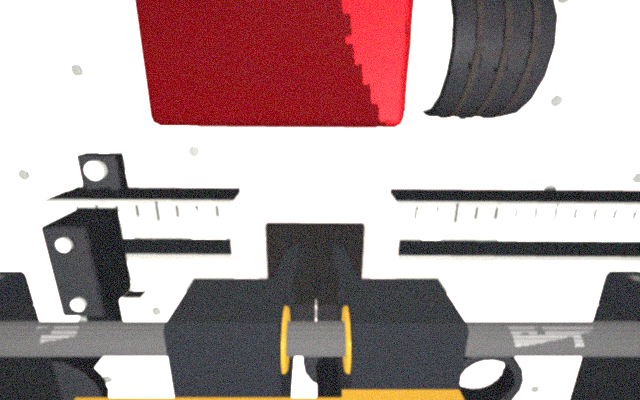

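Emit:
carry_out(commands=[[0,-0.003,0.0,0,0,0],[0,-0.008,0.0,0,0,0],[0,-0.014,0.0,0,0,0],[0,-0.02,0.0,0,0,0],[0,-0.026,0.0,0,0,0],[0,-0.032,0.0,0,0,0],[0,-0.038,0.0,0,0,0],[0,-0.043,0.0,0,0,0],[0,-0.047,0.0,0,0,0],[0,-0.05,0.0,0,0,0],[0,-0.05,0.0,0,0,0]])

```text
clock: 10.6
tool_pos: [0.5482, -0.1376, 0.0088]
eef_rot: [0.068, 0.998, -0.0, -0.001]
contact_force: [-2.2, 0.5, 7.9]
opening: 0.005
```

```bash
python3 - <<'E'
from look import *
s,w,p=go(12)
np.savez('w12.npz',K=w['intrinsics'],E=wristE(s,w))
a2=np.clip(w['img'].astype(float)*2.5,0,255).astype('uint8');cv2.imwrite('pics/c12.png',a2)
E
```

```text
10.6 [ 0.5482 -0.1376  0.0088] [[-0.991, 0.136, -0.001], [0.136, 0.991, -0.001], [0.001, -0.001, -1.0]] [-2.16  0.47  7.94] 0.005
```

View pics/c12.png

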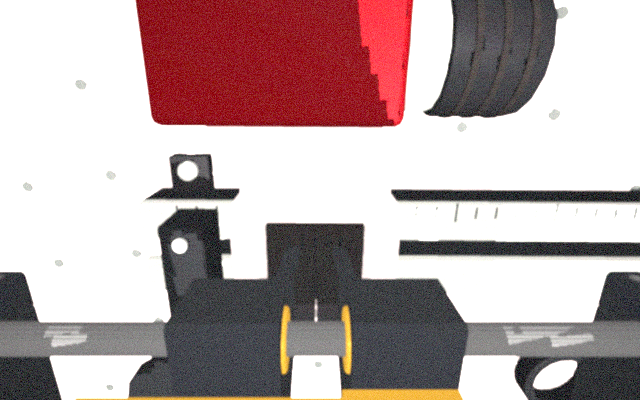

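View pics/b12.png

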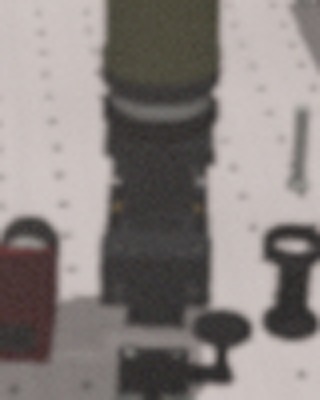

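Emit:
carry_out(commands=[[0.0003,-0.002,0.0,0,0,0],[0.0006,-0.004,0.0,0,0,0],[0.001,-0.006,0.0,0,0,0],[0.001,-0.0075,0.0,0,0,0],[0.001,-0.009,0.0,0,0,0],[0.001,-0.009,0.0,0,0,0]])

```text
clock: 11.3
tool_pos: [0.5471, -0.1457, 0.009]
eef_rot: [0.068, 0.998, 0.0, 0.0]
contact_force: [-0.6, -0.3, 7.3]
opening: 0.003
```

```bash
python3 - <<'E'
from look import *
s,w,p=go(13)
a2=np.clip(w['img'].astype(float)*2,0,255).astype('uint8')[140:300,100:420];cv2.imwrite('pics/c13.png',cv2.resize(a2,None,fx=2.4,fy=2.4))
E
```

```text
11.3 [ 0.5471 -0.1457  0.009 ] [[-0.991, 0.136, 0.001], [0.136, 0.991, 0.0], [-0.001, 0.0, -1.0]] [-0.64 -0.32  7.34] 0.003
```

View pics/c13.png

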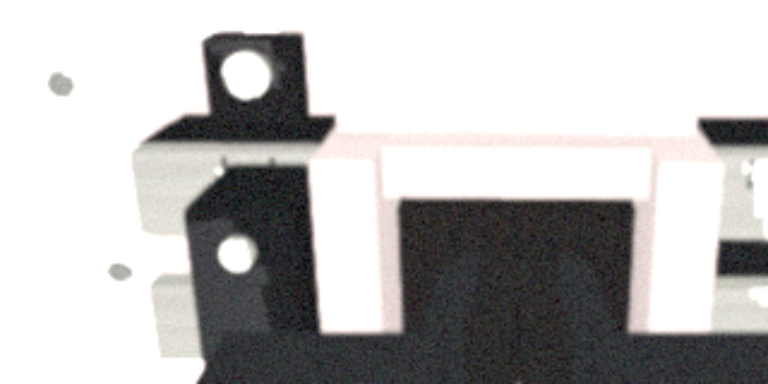

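Emit:
carry_out(commands=[[0,-0.001,0.0,0,0,0],[0,-0.002,0.0,0,0,0],[0,-0.003,0.0,0,0,0],[0,-0.003,0.0,0,0,0]])

```text
clock: 11.8
tool_pos: [0.5466, -0.1485, 0.009]
eef_rot: [0.068, 0.998, 0.0, 0.0]
contact_force: [-1.1, 0.5, 7.4]
opening: 0.007
```

Emit:
carry_out(commands=[[0,-0.001,0.0,0,0,0],[0,-0.002,0.0,0,0,0],[0,-0.003,0.0,0,0,0],[0,-0.003,0.0,0,0,0]])

```text
clock: 12.2
tool_pos: [0.5467, -0.1487, 0.009]
eef_rot: [0.067, 0.998, 0.002, 0.001]
contact_force: [-1.8, 4.9, 7.8]
opening: 0.004
```

```bash
python3 - <<'E'
from look import *
s,w,p=go(14)
a2=np.clip(w['img'].astype(float)*2,0,255).astype('uint8')[140:300,100:420];cv2.imwrite('pics/c14.png',cv2.resize(a2,None,fx=2.4,fy=2.4))
E
```

```text
12.2 [ 0.5467 -0.1487  0.009 ] [[-0.991, 0.133, 0.002], [0.133, 0.991, 0.003], [-0.001, 0.004, -1.0]] [-1.77  4.9   7.76] 0.004
```

View pics/c14.png

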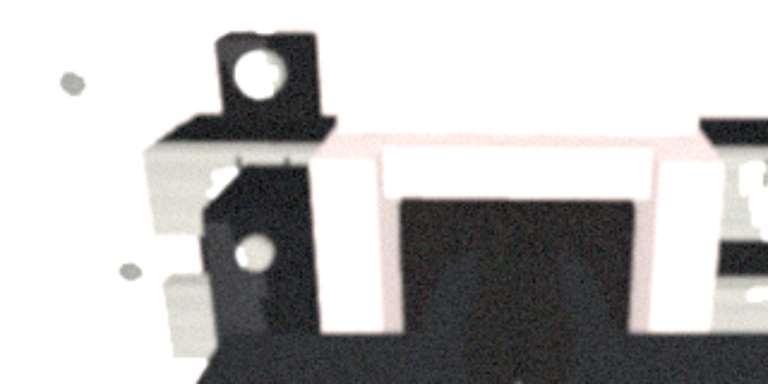

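Emit:
carry_out(commands=[[0,0.001,0.0,0,0,0],[0,0.0015,-0.001,0,0,0],[0,0.0015,-0.003,0,0,0],[0,0.0015,-0.006,0,0,0],[0,0.0015,-0.01,0,0,0],[0,0.0015,-0.016,0,0,0],[0,0.0015,-0.03,0,0,0],[0,0.0015,-0.055,0,0,0],[0,0.0015,-0.085,0,0,0],[0,0.0015,-0.11,0,0,0],[0,0.0015,-0.12,0,0,0],[0,0.0015,-0.12,0,0,0]])

```text
clock: 13.5
tool_pos: [0.5471, -0.1507, 0.1299]
eef_rot: [0.068, 0.998, -0.0, 0.002]
contact_force: [0.0, 0.2, 0.0]
opening: 0.003
```

```bash
python3 - <<'E'
from look import *
s,w,p=go(15)
cv2.imwrite('pics/w15.png',w['img'])
for l in ['carriage_mid','pad_top','stop_disc_mid']:
    print(l,[(round(d['p'],2),np.round(d['xyz'],4)) for d in r.spot_point(w,l)[:2]])
t=r.snapshot('top');cv2.imwrite('pics/t15.png',t['img'])
E
```

```text
13.5 [ 0.5471 -0.1507  0.1299] [[-0.991, 0.136, 0.003], [0.136, 0.991, -0.001], [-0.003, -0.0, -1.0]] [0.02 0.2  0.04] 0.003
carriage_mid [(0.58, array([ 0.5446, -0.1481,  0.0377])), (0.19, array([ 0.6258, -0.426 ,  0.0019]))]
pad_top [(0.96, array([ 0.5433, -0.1505,  0.0519]))]
stop_disc_mid [(0.91, array([ 0.5398, -0.1984,  0.041 ])), (0.26, array([ 0.6504, -0.0896, -0.0031]))]
```

View pics/w15.png

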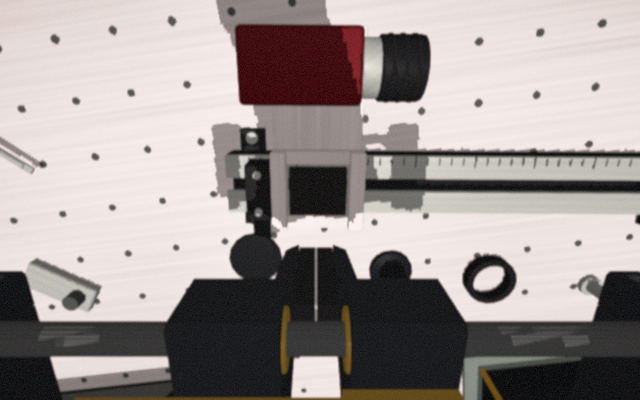

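View pics/t15.png

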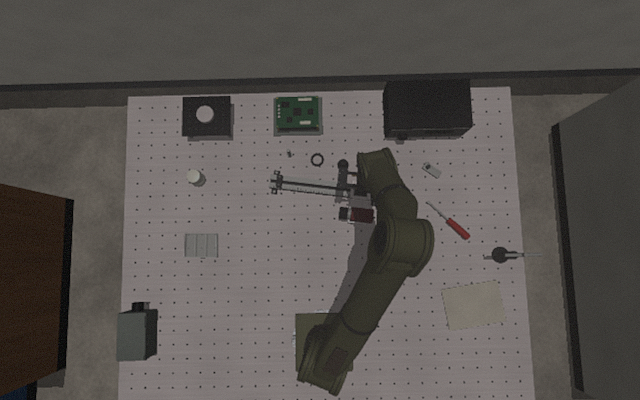

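```bash
python3 - <<'E'
from plant import r
print(r.finish_job(), r.get_state()['clock'])
E
```

```text
the job is handed in; nothing more can be done
the job is handed in; nothing more can be done
```

The carriage now stands against the stop with the disc, at the -y end of the rail, and I handed the job in at about 13.7 s of the 38 s allowed. No verdict was reported.

**What I did:** With the fingers shut, I pressed the pad down about 4–5 mm (7–8 N). I slid the carriage about 122 mm with the pad held down until it met the stop. There the fingertips stopped moving and the side force rose to about 5 N. I then lifted straight up so the pad could spring back.

**Last checks:**
- **Position:** In the wrist picture the carriage lies against the block of the stop with no gap showing. The networks put carriage_mid about 50 mm from stop_disc_mid, where touching is 47 mm; that is within their 4 mm error. My own estimate from the pressing position gives 46–47 mm.
- **Pad:** The network put the pad top at 52 mm, so it is back up.
- **Contact and bystanders:** The force on the tool after lifting was about zero. The gripper came down well clear of the camera, and no unexpected force showed in any reading. The loose things look where they were in the top and wrist pictures; I did not measure them one by one.

**What disagreed:** The shut fingertips ended about 37 mm short of the stated TCP, both in the pictures and by touch. The pad was met at a TCP height of about 13 mm instead of 51 mm, so I came down in small steps and used the force reading to find it.

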